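Raise the glaze pail's bail and hang it on the drip stand

ROBOT

A 6-joint arm with a two-finger parallel gripper is mounted at the origin on the work surface. World frame = base frame: x ahead of the robot, y to its left, z up, the work surface at z = 0. Lengths are in m, angles in rad, forces in N, time in s.
With the tool pointing down it reaches from about 0.375 to 0.9 m from the base axis. Payload 3.1 kg.
Tool frame: the origin (TCP) lies at the very end of the fingers, on their centre line; the grasp point (between the pads) lies 19 mm behind it; y points along the fingers, z is the direction in which the jaws open and shut, and the axes are right-handed (so a half turn about y gives the same grasp; the last joint's range is limited). The gripper opens to 87 mm and grips with 3 to 60 N. Pads are 19 mm wide; open, the fingers measure 117 mm over their backs; the gripper's body (75 mm by 190 mm) begins 51 mm behind the grasp point.
Start: joints at [1.018, 0.527, 1.433, -0, 1.181, -0.178], TCP at [0.228, 0.582, 0.223] pointing down, gripper open.
Joint ranges: [-3.08, 3.08], [-0.75, 2.2], [0.22, 2.44], [-1.43, 4.57], [0, 2.65], [-2.85, 2.85]. Speed limits (rad/s): [2.79, 2.79, 3.14, 3.14, 3.14, 3.14].

INTERFACE

Orientations are given as a rotation vector (axis times angle).
In Python, from bench import ctrl, grab_frame, camera_params, job gives the robot as it stands.
- The arm moves only by the tool step_arm, never from a script. Its argument "motion" is a list of rows, each a list of 5 numbers: the shift along the world's x, y, z in mm, then the turn about the world's z in rad, then the closure, from 0 (fully open) to 1 (shut). A call has 1 to 20 rows; each row is the pose to reach, as a shift and turn from the pose commanded when the call began; what a row does not reach only later rows make up. A row lasts 1/12 s, in which the tool goes at most 41.7 mm and 7.16 degrees, less where a joint would pass 70% of its speed; a pose out of reach is approached as far as the arm can. A call with a gripper value outside its range is refused whole. The fingers move at their own pace and stop on an object; "squeeze" is the grip in N (left out, the last holds). Time passes only in rows, so rows that repeat a pose let the fingers close. It gives the time, the measured TCP pose, the force and the opening at its end, in the units of the state.
- ctrl.state(): the state, without advancing time (a new reading comes with each control period).
- grab_frame(name): name is "side" or "top"; returns (picture, depth): 420x560x3 uint8, red, green, blue; 420x560 float32, m along the optical axis (not along the pixel's ray), 0 where there is no reading.
- camera_params(name): a dict with "fov_y" (degrees; the focal length in pixels is half the picture's height over the tangent of half this angle, whatever the lens; pixels are square), "cx", "cy" (the principal point, pixels), "dist" ([k1, k2, p1, p2, k3] as OpenCV has them; the pictures are not rectified), "rvec" (rotation vector, rad) and "tvec" (3), from world to camera coordinates, as OpenCV has them. Camera axes: x right, y down, z forward; pixel columns grow to the right and rows downward; lengths in m; the calibration is good to about 2 mm. A picture is of the moment at which its call begins. camera_params takes no time and is no camera call.
- job.close_job(): hands the job in, once; it reports no verdict.
The state is a dict: "time_s": time; "q": joint angles; "dq": joint speeds; "joint_efforts": joint torques, N m; "position": TCP position; "orientation": TCP orientation; "wrist_force": force on the tool from outside, world axes, zero at the start; "torque": the same for the moment, N m; "grip_width": opening from 0.0 (shut) to 1.0 (fully open).
Only numpy, scipy, OpenCV 4.12 (cv2) and the standard library are available. Lean on these libraries where they do the work, as an engineer would, in place of code of your own. Each camera call takes 0.05 s, during which the arm holds its last target.

TASK

Swing the small metal pail's folded-down wire bail upright while the pail stays standing in its place, then carry the pail by the bail's wooden grip to the drip stand and lower it gently until both hooks bear its weight, one on each side of the grip, before you let go. Leave the pail hanging still and level on both hooks, clear of the table, and do not press it hard on the table or the hooks or disturb the things around.

Things in the scene. Friction and masses are not known exactly. Their poses are not given: they have to be found in the camera images.
- pail: Open steel pail, empty, 84 mm wide at the foot, 104 at the rim, 86 tall, 0.3 to 0.55 kg with its bail, loose on the table. Origin: centre of its underside, z up. Its bail of 5 mm wire turns on ears 75 mm above the origin, about a line along the pail's y axis. The bail's straight crest (90 mm, along y) lies 90 mm from that line. Upright, it is 165 mm above the pail's underside.
- bail (a joint): Angle of the wire bail on the pail: 0 folded down on its stop (8.6 degrees below level, on the pail's -x side), 1.72 upright, 3.44 folded to the other side. It turns easily and falls back down if let go.
- bail_grip (a point): Centre of the wooden roller grip, 12 mm in diameter, 42 mm long, mid-way along the bail's crest; it spins on the wire, so it may be held firmly while the bail turns. Bare wire shows for 24 mm at each end. Folded down, it lies 89 mm to -x of the pail's origin and 62 mm above the table, with 34 mm free between it and the pail's wall. Site axes: use the pail's.
- stand: Drip stand fixed to the table; origin on the table below the middle between its two hook seats, z up. Post (16 mm thick, 280 tall) 110 mm to +x; a hanger clamped on it has two 6 mm arms at y = +33 and -33 mm that reach to -x and end in upturned hooks. Clamp height is not measured and differs each time: a seated wire's centre is 190 to 216 mm above the table; find it by sight or feel.
- under_hooks (a point): The stand's origin. The crest must lie along the stand's y axis (either way round), grip between hooks. Each hook is a trough with 10 mm flat bottom, 35 mm wide at the top; its tip (-x) rises 16 mm above a seated wire's centre. Come in from the open -x side, wire above the tips and pail's rim below the arms: wire centre at 242 to 252 mm clears at any clamp height. Rigid clamp.
- table: The work table, top at height 0.
- brush: Loose brush lying flat, 170 mm long.
- clay_block: Loose block of hard clay 70 x 60 x 45 mm.
- glaze_jar: Loose closed jar, 60 mm wide, 75 mm tall.
- mug: Loose white mug, 76 mm wide, 85 mm tall.
- bisque_bowl: Loose earthenware bowl, 120 mm wide, 50 mm tall.
- bisque_cup: Loose pale cup without a handle, 72 mm wide, 70 mm tall.
- spatula: Loose spatula lying flat, 130 mm long.

How it is judged:
On the way, in this order (a step that is already met when the one before it is completed fails the run):
1. the bail stands upright (within 17 degrees) on the pail, which still stands on the table in its place (value of joint bail between 1.42 and 2.02 rad and height (world z) of pail below 0.006 m and angle between pail's own z axis and vertical below 0.1 rad and distance of pail from where it was at the start of the episode below 0.05 m), for 0.2 s.
2. the hooks bear at least 1.3 N of the pail's weight, over the seats, while the fingers are still on the pail or bail (contact force between pail and stand above 1.3 N and contact force between the fingers and pail above 0.3 N and horizontal distance between bail_grip and under_hooks below 0.015 m and height (world z) of pail above 0.015 m), for 0.1 s.
At the end, for the whole second after the job is handed in: The pail hangs from the stand's two hooks, off the table (at least 15 mm), the grip's centre within 15 mm of the line above the middle of the seats, the bail's crest along the stand's y axis within 0.2 rad, the pail level within 0.2 rad and at rest (under 0.08 m/s), let go (contact force between pail and stand above 1.3 N and contact force between pail and table below 0.1 N and height (world z) of pail above 0.015 m and horizontal distance between bail_grip and under_hooks below 0.015 m and angle between the y axis of pail and the y axis of stand, either way round below 0.2 rad and angle between pail's own z axis and vertical below 0.2 rad and linear speed of pail below 0.08 m/s); the robot touches nothing.
It fails at once if the pail is dragged over the table by more than 50 mm (distance of pail from where it was at the start of the episode above 0.05 m and contact force between pail and table above 0.2 N).
It fails at once if the pail tips or swings by more than 0.7 rad (angle between pail's own z axis and vertical above 0.7 rad).
It fails at once if the pail is pressed on the table with more than 25 N (contact force between pail and table above 25 N).
It fails at once if the hooks or stand are loaded by the pail with more than 25 N (contact force between pail and stand above 25 N).
It fails at once if a bystander is shifted by more than 30 mm (distance of any of clay_block, glaze_jar, mug, bisque_bowl, bisque_cup, spatula, brush from where it was at the start of the episode above 0.03 m).
It also fails if it takes over 72 s, if anything falls off the work surface, if the arm or the gripper's body presses on something with over 40 N, if the wrist force passes 120 N, or if a joint passes its speed limit or range.

## Working session

There is one attempt and no reset: what is moved stays moved. The work goes in short steps, Python scripts to look and compute and a tool call to move; the robot and the scene stay as the last step left them, time stands still between calls to the robot, and variables do not carry over. Pictures are saved under pics/ and viewed, and the job is handed in when it is done.

Besides the shell and the picture viewer there is one more tool, called after "Request:" as a command line: name --pt "numbers of a row" for each row, then --argument value for the rest. step_arm: Moves the arm, as the interface text tells. Its arguments: {"type":"object","properties":{"motion":{"type":"array","items":{"type":"array","items":{"type":"number"}}},"squeeze":{"type":"number"}},"required":["motion"]}

```bash
mkdir -p pics
cat > h.py <<'E'
import numpy as np, cv2
from bench import ctrl, grab_frame, camera_params, job
def cam(n):
    p=camera_params(n); f=210/np.tan(np.radians(p['fov_y'])/2)
    K=np.array([[f,0,p['cx']],[0,f,p['cy']],[0,0,1]]); R=cv2.Rodrigues(np.array(p['rvec'],float))[0]
    return K,np.array(p['dist'],float),R,np.array(p['tvec'],float).ravel()
def grab(n,tag):
    im,d=grab_frame(n); np.savez(f'{tag}.npz',im=im,d=d,n=n)
    cv2.imwrite(f'pics/{tag}.png',im[:,:,::-1]); return im,d
def cloud(n,d):
    K,D,R,t=cam(n); v,u=np.mgrid[0:420,0:560]
    un=cv2.undistortPoints(np.stack([u,v],-1).reshape(-1,1,2).astype(float),K,D).reshape(420,560,2)
    pc=np.dstack([un*d[...,None],d]); w=(pc-t)@R; w[d<=0]=np.nan; return w
def ray(n,u,v,z):
    K,D,R,t=cam(n); x=cv2.undistortPoints(np.array([[[u,v]]],float),K,D)[0,0]
    r=R.T@np.array([x[0],x[1],1]); c=-R.T@t; return c+r*(z-c[2])/r[2]
def proj(n,P):
    K,D,R,t=cam(n); return cv2.projectPoints(np.array(P,float).reshape(-1,1,3),R,t,K,D)[0].reshape(-1,2)
E
python3 - <<'E'
from h import *
for n in('top','side'):
    grab(n,n+'0'); K,D,R,t=cam(n); print(n,-R.T@t,R[2],K[0,0],D)
print(ctrl.state())
E
```

```text
top [ 0.3510658  -0.00723235  1.12810889] [ 0.22552829 -0.00301779 -0.97423195] 446.0255289019389 [0.02212053 0.         0.         0.         0.        ]
side [ 0.1735671  -0.9041095   0.71341606] [ 0.35399203  0.76759436 -0.53431128] 437.00175703529874 [-0.10292331  0.          0.          0.          0.        ]
{'time_s': 0.1, 'q': array([ 1.01848763e+00,  5.28367866e-01,  1.43378057e+00,  2.32319973e-05,
        1.18138128e+00, -1.78513728e-01]), 'dq': array([-2.33571452e-05, -1.01258045e-03, -2.94350925e-03, -3.16671995e-05,
        4.86837874e-05,  8.56992545e-04]), 'joint_efforts': array([-4.39518544e-04, -4.40986097e+01, -1.77151966e+01,  6.33848109e-02,
        5.33445622e-02, -4.15309319e-05]), 'position': array([0.22784402, 0.58128534, 0.22167072]), 'orientation': array([-1.55263322,  0.2939103 , -0.29278588]), 'wrist_force': array([-0.24614684, -1.14795534, -0.58203426]), 'torque': array([ 0.07001535,  0.02014872, -0.03050354]), 'grip_width': 1.0052502834904442}
```

View pics/top0.png

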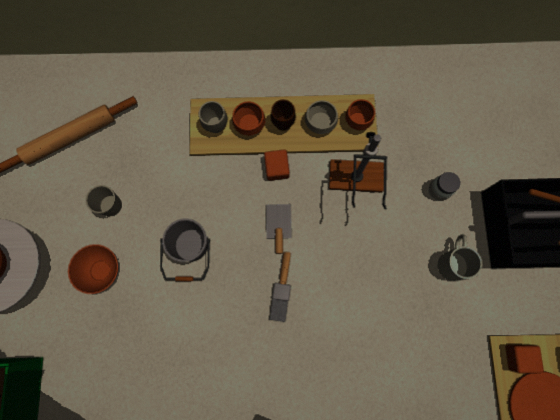

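View pics/side0.png

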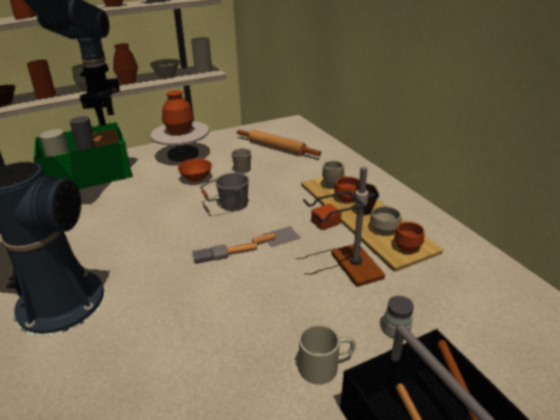

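The top view has +x up and +y left. The pail is near pixel (185,240) with its bail down towards -x, grip at (183,279). The stand's post top is at (372,140) and its hook tips are near (352,207) and (385,207).

Run:
```python
from h import *
im=np.load('top0.npz')['im'];d=np.load('top0.npz')['d']
w=cloud('top',d)
a=cv2.resize(im[205:295,140:230],None,fx=6,fy=6,interpolation=cv2.INTER_CUBIC)
b=cv2.resize(im[125:225,310:400],None,fx=5.4,fy=5.4,interpolation=cv2.INTER_CUBIC)
a=np.vstack([a])
c=np.zeros((540,540+486-226,3),np.uint8)
cv2.imwrite('pics/zp.png',np.clip(a*1.7,0,255).astype(np.uint8)[:,:,::-1]);cv2.imwrite('pics/zs.png',np.clip(b*1.7,0,255).astype(np.uint8)[:,:,::-1])
# grip orange near
hsv=cv2.cvtColor(im,cv2.COLOR_RGB2HSV)
m=np.zeros(d.shape,bool);m[265:290,165:205]=1
m&=(hsv[...,0]<18)&(hsv[...,1]>130)
vv,uu=np.nonzero(m);print('grip px',uu.mean(),vv.mean(),len(uu),uu.min(),uu.max()); print(np.nanmedian(w[m],0), ray('top',uu.mean(),vv.mean(),.062))
# pail rim
m=np.zeros(d.shape,bool);m[205:290,140:230]=1
m1=m&(w[...,2]>.078)&(w[...,2]<.1)
P=w[m1];print(len(P),P.min(0),P.max(0)); 
from scipy.optimize import least_squares
r=least_squares(lambda q:np.hypot(P[:,0]-q[0],P[:,1]-q[1])-.051,[P[:,0].mean(),P[:,1].mean()],loss='soft_l1',f_scale=.002);print(r.x,r.cost)
m2=m&(w[...,2]>.035)&(w[...,2]<.078)
P=w[m2];s=P[:,0]<r.x[0]-.055
print(np.round(P[s][::4],3).tolist()[:40])
# stand
m=np.zeros(d.shape,bool);m[100:225,310:400]=1
for lo,hi in((.02,.1),(.1,.15),(.15,.18),(.18,.2),(.2,.22),(.22,.24),(.24,.26),(.26,.3)):
    P=w[m&(w[...,2]>lo)&(w[...,2]<hi)]
    if len(P):print(lo,len(P),P.min(0).round(3),P.max(0).round(3),np.median(P,0).round(3))
```

```text
grip px 183.5 278.5 72 175 192
[0.4390509  0.22565053 0.06688342] [0.43938705 0.2267151  0.062     ]
382 [0.47784376 0.16460519 0.07804325] [0.58114404 0.28113228 0.09063074]
[0.5289798  0.22219562] 0.0010166969780176958
[[0.474, 0.17, 0.071], [0.472, 0.28, 0.066], [0.47, 0.279, 0.07], [0.467, 0.279, 0.068], [0.464, 0.168, 0.07], [0.462, 0.17, 0.07], [0.46, 0.171, 0.062], [0.458, 0.176, 0.065], [0.458, 0.274, 0.067], [0.456, 0.275, 0.066], [0.453, 0.277, 0.065], [0.451, 0.175, 0.066], [0.449, 0.176, 0.063], [0.446, 0.178, 0.067], [0.445, 0.246, 0.066], [0.445, 0.237, 0.066], [0.445, 0.227, 0.065], [0.445, 0.218, 0.063], [0.445, 0.209, 0.064], [0.444, 0.273, 0.063], [0.444, 0.264, 0.061], [0.444, 0.254, 0.063], [0.443, 0.243, 0.067], [0.443, 0.234, 0.069], [0.443, 0.225, 0.065], [0.442, 0.215, 0.067], [0.442, 0.206, 0.067], [0.442, 0.197, 0.063], [0.442, 0.189, 0.058], [0.441, 0.177, 0.067], [0.442, 0.266, 0.061], [0.441, 0.256, 0.064], [0.441, 0.246, 0.067], [0.44, 0.236, 0.067], [0.44, 0.227, 0.067], [0.44, 0.217, 0.068], [0.44, 0.208, 0.069], [0.44, 0.199, 0.063], [0.44, 0.19, 0.061], [0.439, 0.18, 0.063]]
0.02 1790 [ 0.658 -0.277  0.02 ] [ 0.907 -0.088  0.099] [ 0.849 -0.188  0.038]
0.1 52 [ 0.687 -0.214  0.102] [ 0.7   -0.199  0.15 ] [ 0.689 -0.204  0.127]
0.15 23 [ 0.686 -0.213  0.151] [ 0.695 -0.199  0.173] [ 0.689 -0.203  0.162]
0.18 53 [ 0.576 -0.233  0.19 ] [ 0.73  -0.159  0.199] [ 0.59  -0.193  0.195]
0.2 503 [ 0.563 -0.242  0.2  ] [ 0.736 -0.159  0.22 ] [ 0.676 -0.206  0.208]
0.22 38 [ 0.684 -0.218  0.22 ] [ 0.704 -0.195  0.24 ] [ 0.69  -0.202  0.225]
0.24 28 [ 0.687 -0.213  0.241] [ 0.695 -0.199  0.26 ] [ 0.689 -0.204  0.25 ]
0.26 72 [ 0.687 -0.214  0.26 ] [ 0.703 -0.199  0.283] [ 0.692 -0.206  0.278]
```

View pics/zp.png

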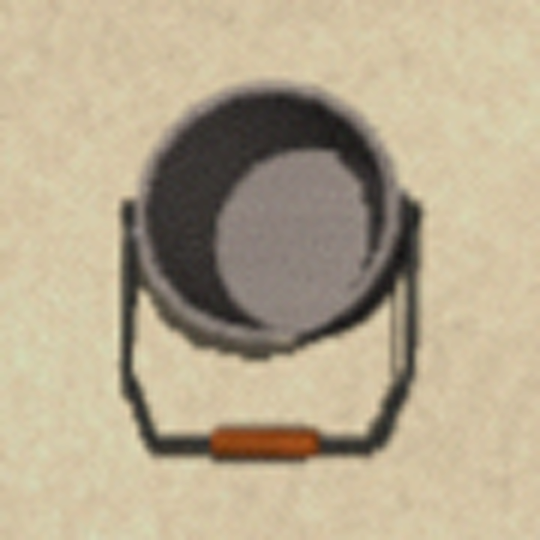

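View pics/zs.png

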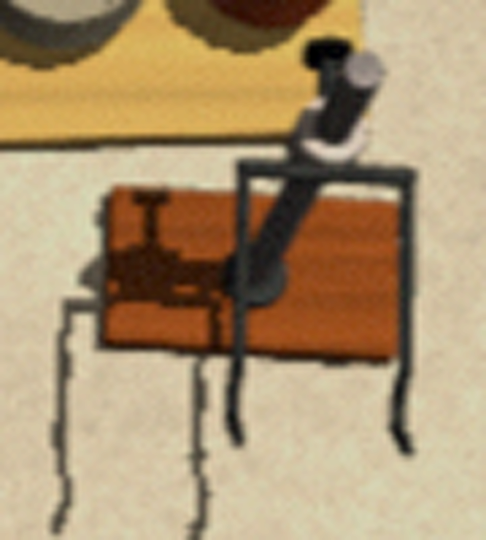

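```bash
python3 - <<'E'
from h import *
d=np.load('top0.npz')['d'];w=cloud('top',d)
m=np.zeros(d.shape,bool);m[145:215,345:392]=1
m&=(w[...,2]>.17)&(w[...,2]<.24)
# profile of the two arms
for nm,lo,hi in(('R(-y)',-.26,-.222),('L(+y)',-.19,-.15)):
    P=w[m&(w[...,1]>lo)&(w[...,1]<hi)]
    for x in np.arange(.555,.69,.006):
        Q=P[abs(P[:,0]-x)<.003]
        if len(Q):print(nm,round(x,3),len(Q),np.median(Q[:,1]).round(4),np.median(Q[:,2]).round(4),Q[:,2].max().round(4))
# crest bars
for n in('top',):
  ends={'crestL':(166.0,278.8,.062),'crestR':(202.5,278.3,.062),'earL':(161.3,240.5,.075),'earR':(208.5,240.2,.075)}
  for k,(u,v,z) in ends.items(): print(k,ray(n,u,v,z).round(4))
m=np.zeros(d.shape,bool);m[272:286,160:208]=1;m&=(w[...,2]>.05)&(w[...,2]<.08)
P=w[m]; P=P[abs(P[:,0]-.441)<.006]; print(np.polyfit(P[:,1],P[:,0],1),P[:,1].min(),P[:,1].max(),P[:,1].mean())
# crossbar of hanger
m=np.zeros(d.shape,bool);m[150:162,350:392]=1;m&=(w[...,2]>.18)&(w[...,2]<.24)
P=w[m];P=P[abs(P[:,0]-np.median(P[:,0]))<.012];print(np.polyfit(P[:,1],P[:,0],1),np.median(P,0))
E
python3 - <<'E'
import cv2,numpy as np
im=cv2.imread('pics/side0.png')
b=cv2.resize(im[160:290,290:400],None,fx=5,fy=4.6,interpolation=cv2.INTER_CUBIC)
cv2.imwrite('pics/zss.png',np.clip(b*1.8,0,255).astype(np.uint8))
E
```

```text
R(-y) 0.561 2 -0.2284 0.212 0.2124
R(-y) 0.567 7 -0.2276 0.208 0.2118
R(-y) 0.573 6 -0.2276 0.2023 0.206
R(-y) 0.579 4 -0.2294 0.1941 0.1946
R(-y) 0.585 7 -0.2303 0.1939 0.1973
R(-y) 0.591 9 -0.2305 0.1971 0.2031
R(-y) 0.597 12 -0.2309 0.2048 0.2089
R(-y) 0.603 7 -0.2312 0.207 0.2099
R(-y) 0.609 8 -0.2317 0.2073 0.2114
R(-y) 0.615 9 -0.2322 0.2076 0.2102
R(-y) 0.621 7 -0.2329 0.2056 0.2086
R(-y) 0.627 8 -0.2334 0.2065 0.2079
R(-y) 0.633 9 -0.2338 0.2072 0.2087
R(-y) 0.639 5 -0.234 0.2064 0.2094
R(-y) 0.645 10 -0.235 0.2064 0.21
R(-y) 0.651 5 -0.2354 0.2064 0.2092
R(-y) 0.657 9 -0.2355 0.2071 0.2116
R(-y) 0.663 8 -0.2356 0.2064 0.2103
R(-y) 0.669 8 -0.2368 0.2071 0.2098
R(-y) 0.675 15 -0.2357 0.2072 0.2103
R(-y) 0.681 16 -0.2317 0.2077 0.2105
R(-y) 0.687 1 -0.2234 0.2028 0.2028
L(+y) 0.567 3 -0.1607 0.2098 0.2116
L(+y) 0.573 7 -0.1608 0.2081 0.2131
L(+y) 0.579 5 -0.1609 0.2009 0.2051
L(+y) 0.585 6 -0.1617 0.1945 0.1975
L(+y) 0.591 8 -0.1624 0.1938 0.1972
L(+y) 0.597 11 -0.1624 0.1964 0.2044
L(+y) 0.603 11 -0.1634 0.2053 0.2111
L(+y) 0.609 7 -0.163 0.2073 0.2125
L(+y) 0.615 8 -0.1637 0.2079 0.2103
L(+y) 0.621 6 -0.1651 0.2085 0.2103
L(+y) 0.627 5 -0.1666 0.2091 0.2093
L(+y) 0.633 7 -0.1667 0.2081 0.2107
L(+y) 0.639 7 -0.1674 0.2079 0.2096
L(+y) 0.645 8 -0.1676 0.2083 0.2092
L(+y) 0.651 10 -0.1693 0.2069 0.2085
L(+y) 0.657 12 -0.1694 0.2081 0.2104
L(+y) 0.663 10 -0.1701 0.2075 0.2095
L(+y) 0.669 8 -0.1714 0.2071 0.208
L(+y) 0.675 7 -0.1721 0.2088 0.2101
L(+y) 0.681 28 -0.1795 0.2076 0.2129
L(+y) 0.687 10 -0.1779 0.2075 0.2096
crestL [0.4398 0.268  0.062 ]
crestR [0.4386 0.1818 0.062 ]
earL [0.5296 0.2789 0.075 ]
earR [0.5274 0.1666 0.075 ]
[0.03062099 0.43382501] 0.17749593671989422 0.273944406822235 0.2229596318899565
[0.05118064 0.69248015] [ 0.68179905 -0.20345044  0.20891019]
```

View pics/zss.png

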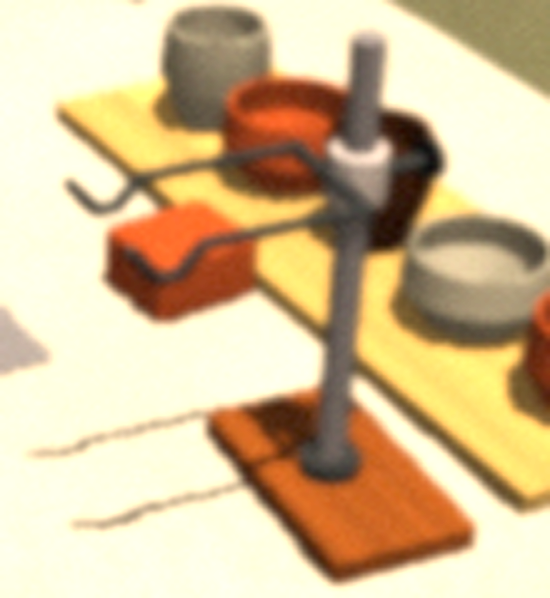

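Run:
```python
from h import *
s=ctrl.state();R=cv2.Rodrigues(s['orientation'])[0];print(R.round(3)); z=R[:,2];print('jaw yaw',np.arctan2(z[1],z[0]))
print(s['position'])
w=cloud('top',np.load('top0.npz')['d'])
for (u,v) in((95,268),(100,200),(5,265),(20,380),(30,400),(280,315),(280,210),(276,160)): print(u,v,w[v,u].round(3))
w=cloud('side',np.load('side0.npz')['d'])
for (u,v) in((176,100),(80,130),(55,142),(98,100),(98,70),(100,110),(90,55)): print('side',u,v,w[v,u].round(3))
a=np.load('side0.npz')['im'][0:200,20:240];cv2.imwrite('pics/zg.png',np.clip(cv2.resize(a,None,fx=3,fy=3,interpolation=2)*1.8,0,255).astype(np.uint8)[:,:,::-1])
```

```text
[[ 0.931 -0.001  0.365]
 [-0.365 -0.002  0.931]
 [-0.    -1.    -0.002]]
jaw yaw 1.1969928615556114
[0.22784402 0.58128534 0.22167072]
95 268 [0.476 0.459 0.009]
100 200 [0.65  0.457 0.012]
5 265 [0.476 0.615 0.118]
20 380 [0.228 0.569 0.091]
30 400 [0.179 0.57  0.041]
280 315 [0.349 0.001 0.019]
280 210 [ 0.614 -0.006  0.003]
276 160 [0.733 0.001 0.051]
side 176 100 [0.48  0.637 0.231]
side 80 130 [0.135 0.675 0.175]
side 55 142 [0.047 0.634 0.164]
side 98 100 [0.213 0.49  0.32 ]
side 98 70 [0.234 0.542 0.398]
side 100 110 [0.213 0.523 0.278]
side 90 55 [0.22  0.548 0.444]
```

View pics/zg.png

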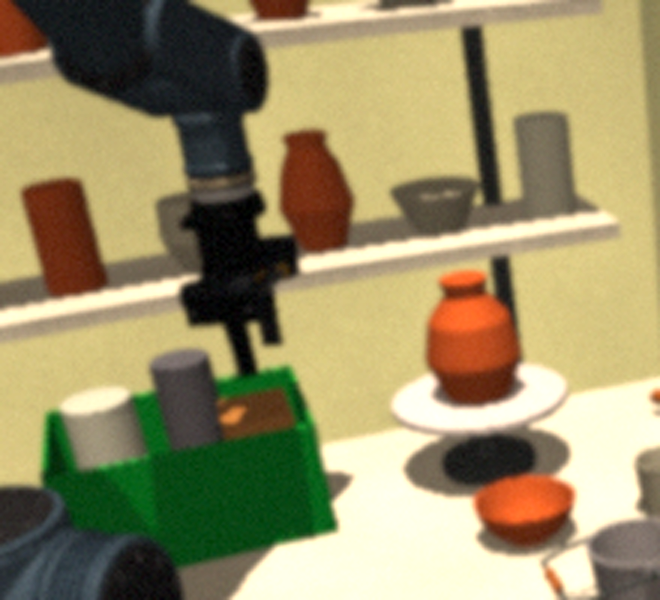

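Request:
step_arm --pt "0 0 30 0 0.3" --pt "0 0 60 0 0.65" --pt "10 -20 75 -0.1 0.65" --pt "25 -45 75 -0.2 0.65" --pt "42 -72 75 -0.32 0.65" --pt "60 -100 75 -0.44 0.65" --pt "78 -130 75 -0.56 0.65" --pt "96 -160 70 -0.68 0.65" --pt "114 -190 60 -0.8 0.65" --pt "132 -222 45 -0.92 0.65" --pt "150 -254 25 -1.04 0.65" --pt "168 -285 0 -1.15 0.65" --pt "186 -315 -30 -1.217 0.65" --pt "202 -340 -55 -1.217 0.65" --pt "211 -356 -70 -1.217 0.65" --pt "212 -357 -73 -1.217 0.65" --pt "212 -357 -73 -1.217 0.65"

```text
time_s: 1.52
position: [0.4397, 0.2237, 0.1481]
orientation: [-1.202, 1.229, -1.225]
wrist_force: [0.1, -0.2, 0.1]
grip_width: 0.347
```

Run:
```python
from h import *
s=ctrl.state();R=cv2.Rodrigues(s['orientation'])[0];z=R[:,2];print('jaw yaw',np.arctan2(z[1],z[0]),s['position'],s['grip_width'],s['q'].round(3))
grab('top','top1')
im,d=grab('side','side1')
a=im[90:220,150:290];cv2.imwrite('pics/zg1.png',np.clip(cv2.resize(a,None,fx=4.5,fy=4.5,interpolation=2)*1.8,0,255).astype(np.uint8)[:,:,::-1])
```

```text
jaw yaw -0.023147198451040255 [0.43968716 0.2236859  0.14810741] 0.3474177955605691 [0.243 0.467 1.83  0.    0.848 0.266]
```

View pics/zg1.png

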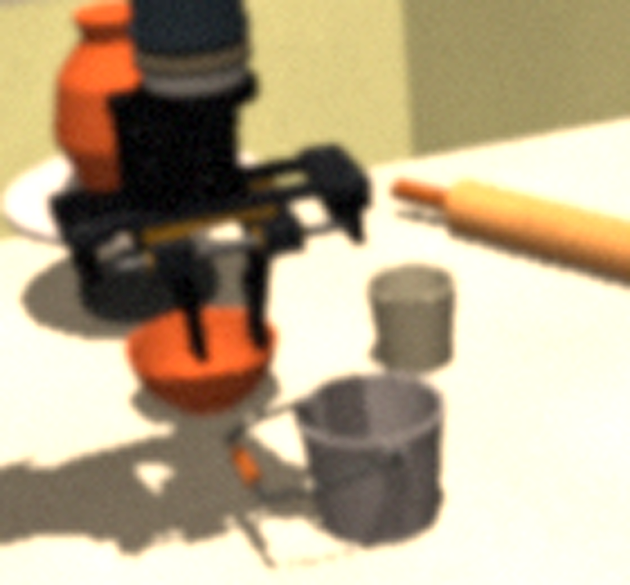

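View pics/top1.png

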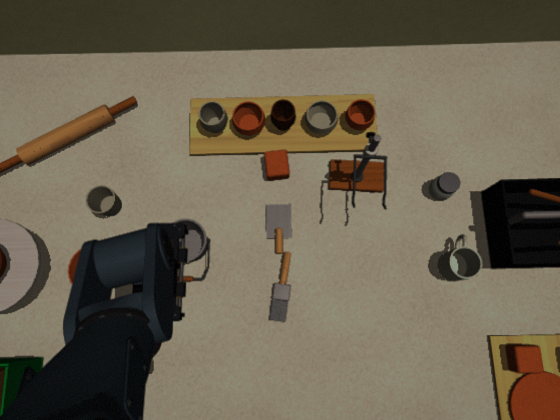

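The side view shows the fingers straddling above the grip (orange, zoom pixel (245,463)), with the pail clear. The gripper's long side runs along x. Next I descend.

Request:
step_arm --pt "0 1 -15 0 0.655" --pt "0 1 -35 0 0.655" --pt "0 1 -55 0 0.655" --pt "0 1 -68 0 0.655" --pt "0 1 -80 0 0.655" --pt "0 1 -90 0 0.655" --pt "0 1 -98 0 0.655" --pt "0 1 -103 0 0.655" --pt "0 1 -103 0 0.655" --pt "0 1 -103 0 0.655"

```text
time_s: 2.45
position: [0.4403, 0.2262, 0.0468]
orientation: [-1.199, 1.223, -1.224]
wrist_force: [0.3, -0.4, 0.3]
grip_width: 0.342
```

Run:
```python
from h import *
im,d=grab('side','side2')
a=im[110:230,170:290];cv2.imwrite('pics/zg2.png',np.clip(cv2.resize(a,None,fx=5,fy=5,interpolation=2)*1.8,0,255).astype(np.uint8)[:,:,::-1])
im,d=grab('top','top2')
a=im[200:300,130:240];cv2.imwrite('pics/zt2.png',np.clip(cv2.resize(a,None,fx=5,fy=5,interpolation=2)*1.8,0,255).astype(np.uint8)[:,:,::-1])
```

```text
(no output)
```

View pics/zg2.png

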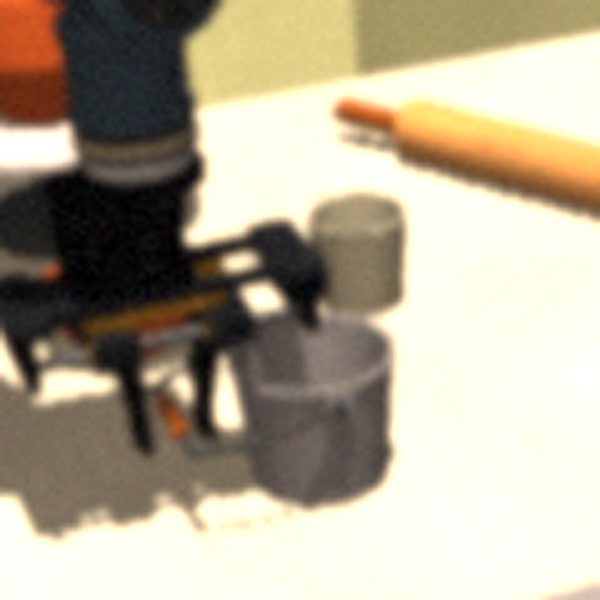

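View pics/zt2.png

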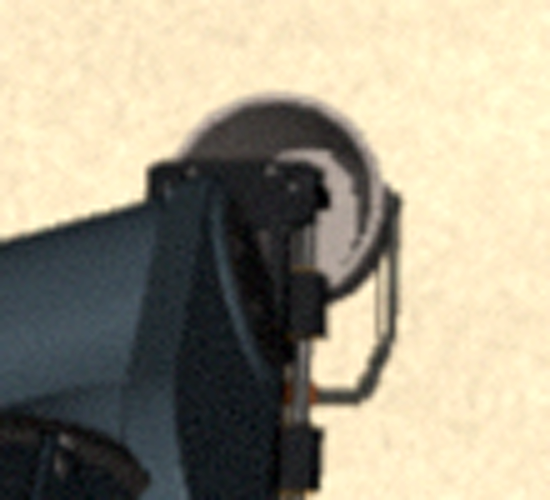

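Request:
step_arm --pt "0 -1 -1 0 0.8" --pt "0 -1 -1 0 1" --pt "0 -1 -1 0 1" --pt "0 -1 -1 0 1" --pt "0 -1 -1 0 1" --pt "0 -1 -1 0 1" --pt "0 -1 -1 0 1" --squeeze 25

```text
time_s: 3.13
position: [0.4408, 0.2248, 0.0457]
orientation: [-1.199, 1.223, -1.225]
wrist_force: [0.8, -1.3, 0.2]
grip_width: 0.13
```

Width 11.3 mm, so the 12 mm grip is held. I swing the bail about the ear line.

Request:
step_arm --pt "-1 0 5 0 1" --pt "-1 0 13.5 0 1" --pt "-0.5 0 22.5 0 1" --pt "1 0 31.5 0 1" --pt "3.5 0 40 0 1" --pt "6 0 48.5 0 1" --pt "10 0 56.6 0 1" --pt "15 0 64.5 0 1" --pt "20.3 0 71.5 0 1" --pt "26.3 -0.5 78.2 0 1" --pt "33 -0.5 84 0 1" --pt "40.4 -1 89.4 0 1" --pt "48.3 -1 94 0 1" --pt "56.4 -1 97.8 0 1" --pt "65 -1.5 101 0 1" --pt "73.7 -1.5 103 0 1" --pt "80 -1.5 104 0 1" --pt "84 -1.5 104.4 0 1" --pt "84 -1.5 104.4 0 1" --pt "84 -1.5 104.4 0 1"

```text
time_s: 4.8
position: [0.5237, 0.2233, 0.1493]
orientation: [-1.201, 1.225, -1.223]
wrist_force: [-0.3, -0.4, -4.3]
grip_width: 0.129
```

Run:
```python
from h import *
s=ctrl.state();print(s['position'],s['wrist_force'],s['grip_width'])
im,d=grab('side','side3')
a=im[80:230,170:310];cv2.imwrite('pics/zg3.png',np.clip(cv2.resize(a,None,fx=4,fy=4,interpolation=2)*1.8,0,255).astype(np.uint8)[:,:,::-1])
```

```text
[0.52374813 0.22328426 0.14932822] [-0.27734631 -0.40950163 -4.32586277] 0.12850656029571284
```

View pics/zg3.png

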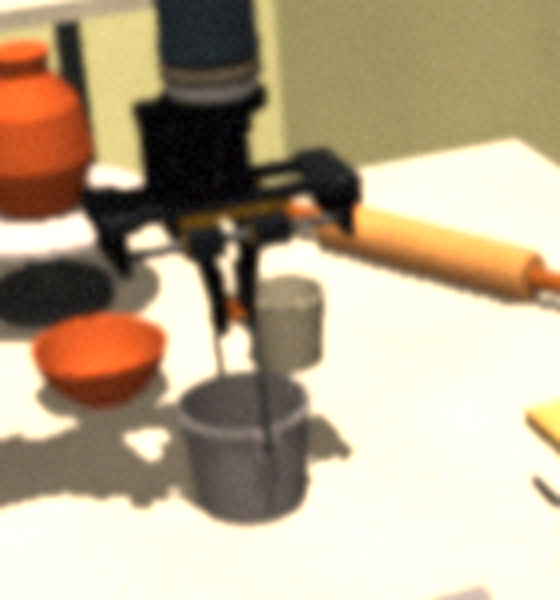

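Request:
step_arm --pt "1 0 -0.5 0 1" --pt "2 0 -1 0 1" --pt "2 0 -1 0 1" --pt "2 0 -1 0 1" --pt "2 0 -1 0 1"

```text
time_s: 5.27
position: [0.5264, 0.2233, 0.1493]
orientation: [-1.199, 1.223, -1.224]
wrist_force: [-0.2, -0.1, -1.0]
grip_width: 0.13
```

Run:
```python
from h import *
s=ctrl.state();print(s['position'],s['wrist_force'],s['grip_width'])
d=np.load('side3.npz')['d'];w=cloud('side',d);m=np.zeros(d.shape,bool);m[165:215,210:255]=1
P=w[m&(w[...,2]>.01)&(w[...,2]<.1)];print(P.min(0),P.max(0),np.percentile(P[:,2],[90,95,98]))
d=np.load('side0.npz')['d'];w=cloud('side',d);m=np.zeros(d.shape,bool);m[165:215,210:255]=1
P=w[m&(w[...,2]>.01)&(w[...,2]<.1)];print(P.min(0),P.max(0),np.percentile(P[:,2],[90,95,98]))
```

```text
[0.52637903 0.22329942 0.14926138] [-0.17687652 -0.05804449 -1.03342556] 0.12955430884432834
[0.47428909 0.16270291 0.01005033] [0.66470466 0.4360625  0.09922453] [0.08777956 0.08945922 0.0906326 ]
[0.44421989 0.16156328 0.0101229 ] [0.66480771 0.44227951 0.09253355] [0.08733428 0.0892626  0.09037663]
```

Step 1 state reached: the wrist reads a 1 N load, so the pail is still standing and the bail is upright. I lift gently.

Request:
step_arm --pt "0.5 0 1 0 1" --pt "1 0 3 0 1" --pt "1 0 6 0 1" --pt "1 0 10 0 1" --pt "1 0 15 0 1" --pt "1 0 21 0 1" --pt "1 0 28 0 1" --pt "1 0 36 0 1" --pt "1 0 44 0 1" --pt "1 0 52 0 1" --pt "1 0 60 0 1" --pt "1 0 67 0 1" --pt "1 0 73 0 1" --pt "1 0 77 0 1" --pt "1 0 79 0 1" --pt "1 0 80 0 1" --pt "1 0 80 0 1"

```text
time_s: 6.68
position: [0.5271, 0.2233, 0.2289]
orientation: [-1.2, 1.224, -1.224]
wrist_force: [0.0, -0.5, -4.7]
grip_width: 0.126
```

Run:
```python
from h import *
s=ctrl.state();print(s['position'],s['wrist_force'],s['torque'],s['grip_width'])
im,d=grab('side','side4')
a=im[50:210,170:310];cv2.imwrite('pics/zg4.png',np.clip(cv2.resize(a,None,fx=3.7,fy=3.7,interpolation=2)*1.8,0,255).astype(np.uint8)[:,:,::-1])
```

```text
[0.52707864 0.22329875 0.22894081] [ 0.01615212 -0.53444361 -4.7389552 ] [-0.10142891  0.04998211  0.02563621] 0.1255909805623874
```

View pics/zg4.png

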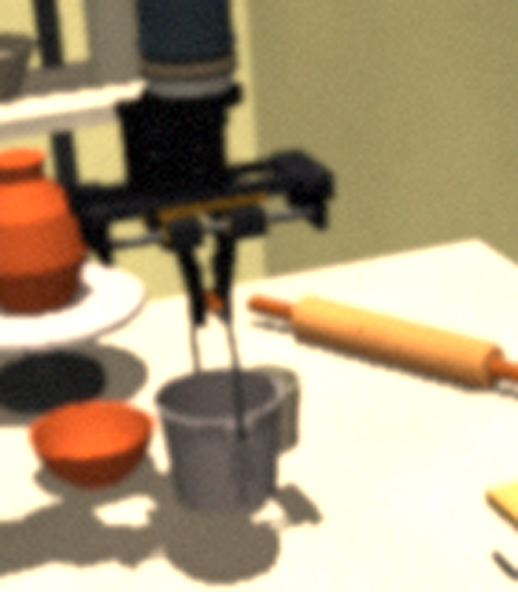

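Request:
step_arm --pt "0 0 0 0 1" --pt "0 -0.5 0 0 1" --pt "0 -1.6 0 0 1" --pt "-0.5 -3.5 0 0 1" --pt "-1 -6.6 0 0 1" --pt "-1.5 -10.9 0 0 1" --pt "-2 -16.6 0 0 1" --pt "-3 -23.6 0 0 1" --pt "-4 -32.2 0 -0.005 1" --pt "-5.5 -42.2 0 -0.01 1" --pt "-7 -53.7 0 -0.012 1" --pt "-8.5 -66.5 0 -0.015 1" --pt "-10.3 -80.6 0 -0.018 1" --pt "-12.3 -96 0 -0.02 1" --pt "-14.4 -112.4 0 -0.023 1" --pt "-16.6 -129.5 0 -0.026 1" --pt "-18.8 -147.5 0 -0.029 1" --pt "-21.2 -166 0 -0.032 1" --pt "-23.6 -185 0 -0.035 1" --pt "-26 -204 0 -0.038 1"

```text
time_s: 8.4
position: [0.5006, 0.0175, 0.2291]
orientation: [-1.181, 1.252, -1.253]
wrist_force: [-0.3, -0.2, -5.5]
grip_width: 0.127
```

Request:
step_arm --pt "-2.4 -19 0 -0.003 1" --pt "-4.8 -38 0 -0.006 1" --pt "-7.2 -56.5 0 -0.01 1" --pt "-9.4 -74.5 0 -0.013 1" --pt "-11.6 -91.6 0 -0.016 1" --pt "-13.7 -108 0 -0.02 1" --pt "-15.7 -123.4 0 -0.022 1" --pt "-17.5 -137.5 0 -0.025 1" --pt "-19 -150.3 0 -0.028 1" --pt "-20.5 -161.8 0 -0.03 1" --pt "-22 -171.8 0 -0.033 1" --pt "-23 -180.4 0 -0.035 1" --pt "-24 -187.4 0 -0.037 1" --pt "-24.5 -193.1 0 -0.038 1" --pt "-25 -197.4 0 -0.039 1" --pt "-25.5 -200.5 0 -0.039 1" --pt "-26 -202.4 0 -0.039 1" --pt "-26 -203.5 0 -0.039 1" --pt "-26 -204 0 -0.039 1" --pt "-26 -204 0 -0.039 1"

```text
time_s: 10.07
position: [0.4752, -0.1844, 0.2289]
orientation: [-1.162, 1.28, -1.28]
wrist_force: [-0.4, -0.3, -4.5]
grip_width: 0.13
```

Run:
```python
from h import *
s=ctrl.state();R=cv2.Rodrigues(s['orientation'])[0];z=R[:,2];print('yaw',np.arctan2(z[1],z[0]),s['position'],s['wrist_force'],s['grip_width'],s['time_s'])
im,d=grab('side','side5')
a=im[120:310,220:420];cv2.imwrite('pics/zg5.png',np.clip(cv2.resize(a,None,fx=3,fy=3,interpolation=2)*1.8,0,255).astype(np.uint8)[:,:,::-1])
im,d=grab('top','top5')
a=im[120:330,280:480];cv2.imwrite('pics/zt5.png',np.clip(cv2.resize(a,None,fx=2.8,fy=2.8,interpolation=2)*1.8,0,255).astype(np.uint8)[:,:,::-1])
```

```text
yaw -0.09671149033645925 [ 0.47519457 -0.18442102  0.22892515] [-0.3923593  -0.32249031 -4.52436016] 0.13002649385489173 10.0667
```

View pics/zg5.png

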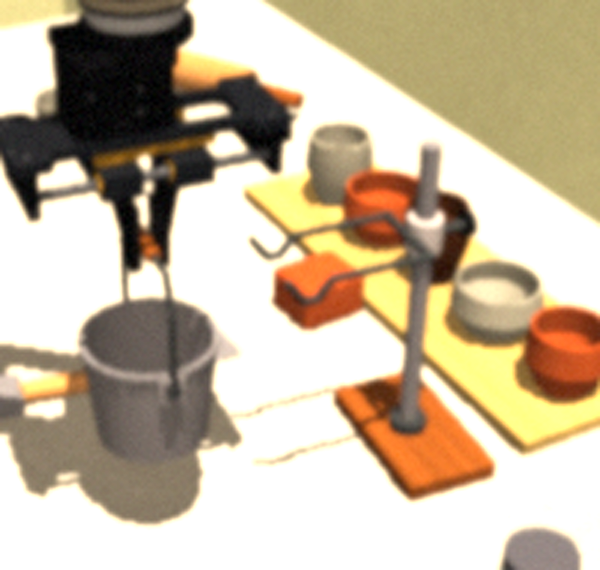

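View pics/zt5.png

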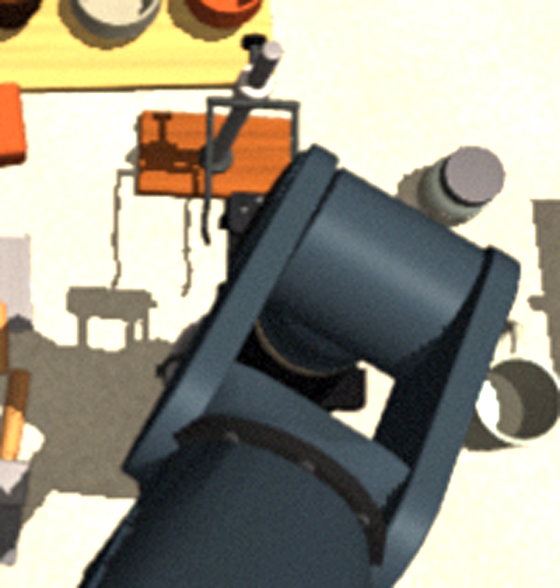

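Run:
```python
from h import *
for f in('side5','side0'):
    d=np.load(f+'.npz')['d'];w=cloud('side',d)
    m=np.zeros(d.shape,bool);m[185:230,300:366]=1
    m&=(w[...,2]>.17)&(w[...,2]<.235)&(w[...,0]<.64)
    for nm,lo,hi in(('R',-.26,-.215),('L',-.185,-.14)):
        P=w[m&(w[...,1]>lo)&(w[...,1]<hi)]
        for x in np.arange(.56,.625,.006):
            Q=P[abs(P[:,0]-x)<.003]
            if len(Q):print(f,nm,round(x,3),len(Q),np.median(Q[:,1:],0).round(4),Q[:,2].min().round(4),Q[:,2].max().round(4))
# bail/crest position in side5
d=np.load('side5.npz')['d'];im=np.load('side5.npz')['im'];w=cloud('side',d)
hsv=cv2.cvtColor(im,cv2.COLOR_RGB2HSV);m=np.zeros(d.shape,bool);m[195:210,262:276]=1
m&=(hsv[...,0]<18)&(hsv[...,1]>110)&(w[...,2]>.2)
print('grip',m.sum(),np.nanmedian(w[m],0),w[m][:,2].min(),w[m][:,2].max())
# pail rim
m=np.zeros(d.shape,bool);m[215:255,245:295]=1
P=w[m&(w[...,2]>.155)&(w[...,2]<.175)];print(len(P),P.min(0),P.max(0))
```

```text
side5 R 0.56 3 [-0.229   0.2139] 0.2103 0.2151
side5 R 0.566 9 [-0.2305  0.2092] 0.2048 0.2134
side5 R 0.572 10 [-0.2307  0.2019] 0.1976 0.2085
side5 R 0.578 8 [-0.2306  0.1943] 0.1915 0.1994
side5 R 0.584 7 [-0.2318  0.1945] 0.192 0.1961
side5 R 0.59 11 [-0.2309  0.1963] 0.1936 0.2022
side5 R 0.596 12 [-0.2324  0.2047] 0.1999 0.2108
side5 R 0.602 9 [-0.2333  0.209 ] 0.2065 0.2114
side5 R 0.608 6 [-0.2331  0.2093] 0.2056 0.2116
side5 R 0.614 8 [-0.2345  0.2089] 0.2056 0.2108
side5 R 0.62 6 [-0.2332  0.2088] 0.2069 0.2107
side5 L 0.566 1 [-0.1654  0.2122] 0.2122 0.2122
side5 L 0.572 11 [-0.1638  0.2121] 0.2048 0.2155
side5 L 0.578 10 [-0.1654  0.2017] 0.1959 0.2095
side5 L 0.584 5 [-0.1661  0.1945] 0.1928 0.1985
side5 L 0.59 6 [-0.1657  0.1951] 0.1921 0.1964
side5 L 0.596 10 [-0.1656  0.1976] 0.1912 0.2019
side5 L 0.602 12 [-0.166   0.2055] 0.1976 0.2096
side5 L 0.608 5 [-0.1666  0.2088] 0.2065 0.2114
side5 L 0.614 7 [-0.169   0.2093] 0.2066 0.2103
side5 L 0.62 7 [-0.1674  0.2097] 0.2063 0.2108
side0 R 0.56 1 [-0.2308  0.2141] 0.2141 0.2141
side0 R 0.566 12 [-0.2303  0.2109] 0.2043 0.
[... 380 characters left out ...]
6 0.2101
side0 R 0.62 7 [-0.2349  0.2088] 0.2068 0.2098
side0 L 0.566 2 [-0.1635  0.2122] 0.2111 0.2133
side0 L 0.572 10 [-0.1638  0.2105] 0.2028 0.2154
side0 L 0.578 10 [-0.1647  0.2035] 0.1954 0.207
side0 L 0.584 4 [-0.166   0.1953] 0.1916 0.1976
side0 L 0.59 8 [-0.1652  0.1953] 0.1916 0.1979
side0 L 0.596 10 [-0.1665  0.1984] 0.1924 0.2039
side0 L 0.602 10 [-0.1665  0.205 ] 0.1966 0.209
side0 L 0.608 6 [-0.1671  0.2088] 0.2071 0.2112
side0 L 0.614 8 [-0.1672  0.2077] 0.206 0.2104
side0 L 0.62 4 [-0.1688  0.2091] 0.2076 0.2099
grip 83 [ 0.47314432 -0.19364276  0.25150958] 0.23728285062078586 0.26537517213741313
583 [ 0.42285795 -0.24361052  0.15500329] [ 0.52620171 -0.12724713  0.17447928]
```

Request:
step_arm --pt "0.2 0 0 0 1" --pt "1.3 0 0 0 1" --pt "3.9 -0.4 0 0 1" --pt "8.3 -0.9 0 0 1" --pt "14.6 -1.6 0 0 1" --pt "22.8 -2.5 0 0 1" --pt "32.3 -3.5 0 0 1" --pt "42.8 -4.6 0 0 1" --pt "54.3 -5.9 0 0 1" --pt "65.7 -7.1 0 0 1" --pt "76.2 -8.2 0 0 1" --pt "85.7 -9.2 0 0 1" --pt "93.9 -10.1 0 0 1" --pt "100.2 -10.8 0 0 1" --pt "104.6 -11.3 0 0 1" --pt "107.2 -11.6 0 0 1" --pt "108.3 -11.7 0 0 1" --pt "108.5 -11.7 0 0 1" --pt "108.5 -11.7 0 0 1" --pt "108.5 -11.7 0 0 1"

```text
time_s: 11.83
position: [0.5832, -0.1963, 0.229]
orientation: [-1.162, 1.281, -1.28]
wrist_force: [-0.9, -0.4, -5.6]
grip_width: 0.128
```

Run:
```python
from h import *
s=ctrl.state();R=cv2.Rodrigues(s['orientation'])[0];z=R[:,2];print('yaw',np.arctan2(z[1],z[0]),s['position'],s['wrist_force'],s['grip_width'],s['time_s'])
im,d=grab('side','side6')
a=im[130:290,270:410];cv2.imwrite('pics/zg6.png',np.clip(cv2.resize(a,None,fx=3.7,fy=3.7,interpolation=2)*1.8,0,255).astype(np.uint8)[:,:,::-1])
w=cloud('side',d);m=np.zeros(d.shape,bool);m[130:290,270:410]=1
P=w[m&(w[...,2]>.155)&(w[...,2]<.175)&(w[...,0]<.66)];print(len(P),P.min(0),P.max(0))
```

```text
yaw -0.09717846490514745 [ 0.58323306 -0.19629344  0.2289721 ] [-0.94530539 -0.36477226 -5.59378787] 0.12787504977234881 11.8333
522 [ 0.53100363 -0.2551685   0.15506367] [ 0.6340994  -0.13824083  0.17443792]
```

View pics/zg6.png

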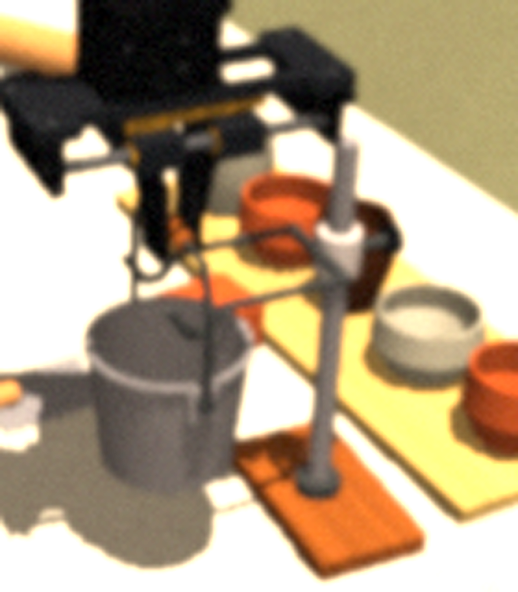

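Run:
```python
from h import *
d=np.load('side6.npz')['d'];im=np.load('side6.npz')['im'];w=cloud('side',d)
m=np.zeros(d.shape,bool);m[130:185,335:372]=1
g=im.astype(int).sum(-1)
P=w[m&(w[...,2]>.283)&(w[...,2]<.4)&(w[...,0]<.8)&(abs(w[...,1]+.2)<.08)]
for z in np.arange(.284,.36,.008):
    Q=P[abs(P[:,2]-z)<.004]
    if len(Q)>1: print(round(z,3),len(Q),np.percentile(Q[:,0],[50,95,100]).round(4),Q[:,1].min().round(3),Q[:,1].max().round(3))
m[:]=0;m[165:215,350:372]=1
P=w[m&(w[...,2]>.23)&(w[...,2]<.278)&(w[...,0]<.8)];print('post',np.percentile(P,[0,5,50,95,100],axis=0).round(4))
dt=np.load('top5.npz')['d'];
wt=cloud('top',np.load('top0.npz')['d']);P=wt[(wt[...,2]>.272)&(wt[...,2]<.286)&(abs(wt[...,0]-.69)<.03)&(abs(wt[...,1]+.2)<.03)];print(len(P),P.min(0),P.max(0),P.mean(0))
```

```text
0.3 26 [0.6627 0.6653 0.6662] -0.242 -0.173
0.308 67 [0.6597 0.6647 0.6659] -0.244 -0.182
0.316 125 [0.6462 0.6631 0.6652] -0.243 -0.172
0.324 75 [0.6173 0.6679 0.6716] -0.244 -0.214
0.332 90 [0.6469 0.6698 0.6736] -0.244 -0.182
0.34 360 [0.6531 0.6748 0.6806] -0.244 -0.168
0.348 8 [0.6556 0.6764 0.6767] -0.225 -0.173
post [[ 0.6871 -0.2175  0.2301]
 [ 0.6875 -0.2162  0.2332]
 [ 0.6913 -0.213   0.2547]
 [ 0.6994 -0.2055  0.2746]
 [ 0.7031 -0.2029  0.2778]]
50 [ 0.68682467 -0.21440049  0.2722169 ] [ 0.70255445 -0.19950795  0.28281026] [ 0.6938534  -0.20630458  0.27924347]
```

Clearance to the post is at least 15 mm at every height that matters. I lower to just above the seats.

Request:
step_arm --pt "0.3 0 -1 0 1" --pt "0.5 0 -3 0 1" --pt "0.5 0 -6 0 1" --pt "0.5 0 -10 0 1" --pt "0.5 0 -14 0 1" --pt "0.5 0 -18 0 1" --pt "0.5 0 -22 0 1" --pt "0.5 0 -26 0 1" --pt "0.5 0 -30 0 1" --pt "0.5 0 -33 0 1" --pt "0.5 0 -36 0 1" --pt "0.5 0 -38 0 1" --pt "0.5 0 -39 0 1" --pt "0.5 0 -39 0 1" --pt "0.5 0 -39 0 1"

```text
time_s: 13.13
position: [0.5843, -0.1964, 0.19]
orientation: [-1.162, 1.28, -1.28]
wrist_force: [-0.3, -0.5, -4.0]
grip_width: 0.124
```

Request:
step_arm --pt "0 0 -0.5 0 1" --pt "0 0 -1 0 1" --pt "0 0 -1.5 0 1" --pt "0 0 -2 0 1" --pt "0 0 -2.5 0 1" --pt "0 0 -3 0 1" --pt "0 0 -3.5 0 1" --pt "0 0 -3.5 0 1" --pt "0 0 -3.5 0 1"

```text
time_s: 13.88
position: [0.5842, -0.1964, 0.1864]
orientation: [-1.162, 1.28, -1.28]
wrist_force: [-0.2, 0.0, -4.5]
grip_width: 0.129
```

Request:
step_arm --pt "0 0 -0.5 0 1" --pt "0 0 -1 0 1" --pt "0 0 -1.5 0 1" --pt "0 0 -2 0 1" --pt "0 0 -2 0 1" --pt "0 0 -2 0 1"

```text
time_s: 14.38
position: [0.5842, -0.1963, 0.1844]
orientation: [-1.162, 1.28, -1.28]
wrist_force: [0.3, -0.7, -4.9]
grip_width: 0.129
```

Request:
step_arm --pt "0 0 -0.3 0 1" --pt "0 0 -0.6 0 1" --pt "0 0 -1 0 1" --pt "0 0 -1 0 1" --pt "0 0 -1 0 1"

```text
time_s: 14.8
position: [0.5842, -0.1963, 0.1834]
orientation: [-1.162, 1.28, -1.28]
wrist_force: [-0.3, 1.2, -5.3]
grip_width: 0.127
```

Request:
step_arm --pt "0 0 -0.3 0 1" --pt "0 0 -0.6 0 1" --pt "0 0 -1 0 1" --pt "0 0 -1 0 1" --pt "0 0 -1 0 1"

```text
time_s: 15.22
position: [0.5841, -0.1963, 0.1824]
orientation: [-1.162, 1.28, -1.28]
wrist_force: [-0.0, -0.2, -4.3]
grip_width: 0.129
```

Request:
step_arm --pt "0 0 -0.3 0 1" --pt "0 0 -0.6 0 1" --pt "0 0 -1 0 1" --pt "0 0 -1 0 1" --pt "0 0 -1 0 1"

```text
time_s: 15.63
position: [0.5842, -0.1964, 0.1814]
orientation: [-1.162, 1.28, -1.28]
wrist_force: [-0.2, -0.3, -5.3]
grip_width: 0.129
```

Request:
step_arm --pt "0 0 -0.3 0 1" --pt "0 0 -0.6 0 1" --pt "0 0 -0.8 0 1" --pt "0 0 -0.8 0 1" --pt "0 0 -0.8 0 1"

```text
time_s: 16.05
position: [0.5842, -0.1964, 0.1807]
orientation: [-1.162, 1.28, -1.28]
wrist_force: [-0.3, -0.2, -5.0]
grip_width: 0.128
```

Run:
```python
from h import *
im,d=grab('side','side7')
a=im[130:290,270:410];cv2.imwrite('pics/zg7.png',np.clip(cv2.resize(a,None,fx=3.7,fy=3.7,interpolation=2)*1.8,0,255).astype(np.uint8)[:,:,::-1])
```

```text
(no output)
```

View pics/zg7.png

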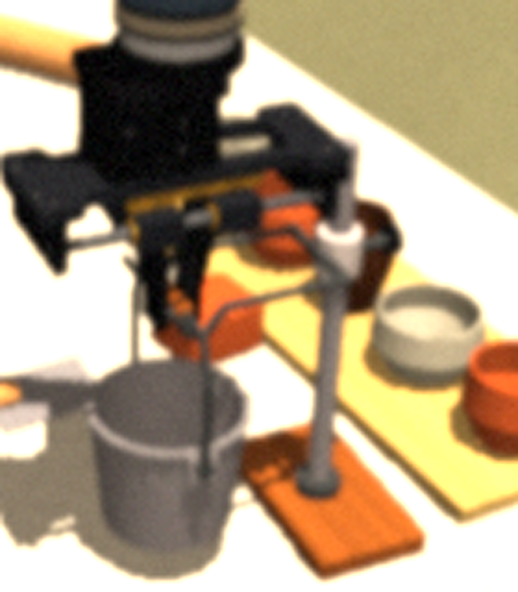

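The crest end (zoom pixel (205,330)) sits right at the near hook's trough, almost touching. I continue in small steps.

Request:
step_arm --pt "0 0 -0.3 0 1" --pt "0 0 -0.6 0 1" --pt "0 0 -0.8 0 1" --pt "0 0 -0.8 0 1" --pt "0 0 -0.8 0 1"

```text
time_s: 16.52
position: [0.5843, -0.1964, 0.1803]
orientation: [-1.162, 1.28, -1.281]
wrist_force: [-0.8, 0.4, -1.1]
grip_width: 0.128
```

Run:
```python
from h import *
print(ctrl.state()['wrist_force'])
for f in('side6','side7'):
    d=np.load(f+'.npz')['d'];im=np.load(f+'.npz')['im'];w=cloud('side',d);hsv=cv2.cvtColor(im,cv2.COLOR_RGB2HSV)
    m=np.zeros(d.shape,bool);m[130:290,270:410]=1
    P=w[m&(w[...,0]<.64)&(w[...,0]>.52)&(w[...,1]<-.13)&(w[...,1]>-.27)&(w[...,2]<.176)]
    print(f,np.sort(P[:,2])[-60::10])
    zs=np.histogram(P[:,2],np.arange(.06,.18,.004));print(list(zip(zs[1].round(3),zs[0])))
```

```text
[-0.77318658  0.44358447 -1.1122316 ]
side6 [0.16889648 0.1690787  0.169213   0.16950503 0.16976177 0.17063807]
[(np.float64(0.06), np.int64(0)), (np.float64(0.064), np.int64(0)), (np.float64(0.068), np.int64(0)), (np.float64(0.072), np.int64(0)), (np.float64(0.076), np.int64(0)), (np.float64(0.08), np.int64(17)), (np.float64(0.084), np.int64(44)), (np.float64(0.088), np.int64(43)), (np.float64(0.092), np.int64(40)), (np.float64(0.096), np.int64(50)), (np.float64(0.1), np.int64(47)), (np.float64(0.104), np.int64(53)), (np.float64(0.108), np.int64(64)), (np.float64(0.112), np.int64(88)), (np.float64(0.116), np.int64(66)), (np.float64(0.12), np.int64(102)), (np.float64(0.124), np.int64(83)), (np.float64(0.128), np.int64(97)), (np.float64(0.132), np.int64(101)), (np.float64(0.136), np.int64(97)), (np.float64(0.14), np.int64(99)), (np.float64(0.144), np.int64(94)), (np.float64(0.148), np.int64(102)), (np.float64(0.152), np.int64(112)), (np.float64(0.156), np.int64(116)), (np.float64(0.16), np.int64(100)), (np.float64(0.164), np.int64(170)), (np.float64(0.168), np.int64(108)), (np.float64
[... 402 characters left out ...]
64(84)), (np.float64(0.096), np.int64(101)), (np.float64(0.1), np.int64(109)), (np.float64(0.104), np.int64(105)), (np.float64(0.108), np.int64(106)), (np.float64(0.112), np.int64(107)), (np.float64(0.116), np.int64(181)), (np.float64(0.12), np.int64(90)), (np.float64(0.124), np.int64(5)), (np.float64(0.128), np.int64(5)), (np.float64(0.132), np.int64(10)), (np.float64(0.136), np.int64(10)), (np.float64(0.14), np.int64(4)), (np.float64(0.144), np.int64(7)), (np.float64(0.148), np.int64(10)), (np.float64(0.152), np.int64(5)), (np.float64(0.156), np.int64(7)), (np.float64(0.16), np.int64(7)), (np.float64(0.164), np.int64(6)), (np.float64(0.168), np.int64(12)), (np.float64(0.172), np.int64(7))]
```

Load is on the hooks: the wrist went from -5.0 to -1.1 N. I settle a little further and hold.

Request:
step_arm --pt "0 0 -0.2 0 1" --pt "0 0 -0.3 0 1" --pt "0 0 -0.3 0 1" --pt "0 0 -0.3 0 1" --pt "0 0 -0.3 0 1"

```text
time_s: 16.93
position: [0.5843, -0.1964, 0.1801]
orientation: [-1.162, 1.28, -1.281]
wrist_force: [-1.5, 0.3, 2.7]
grip_width: 0.125
```

Run:
```python
from h import *
s=ctrl.state();print(s['wrist_force'],s['torque'],s['position'])
im,d=grab('side','side8')
a=im[185:265,300:370];cv2.imwrite('pics/zg8.png',np.clip(cv2.resize(a,None,fx=7.4,fy=7.4,interpolation=2)*1.8,0,255).astype(np.uint8)[:,:,::-1])
```

```text
[-1.4705672   0.26609549  2.69138236] [ 0.12507699  0.34386854 -0.02671857] [ 0.58432476 -0.19643554  0.18008014]
```

View pics/zg8.png

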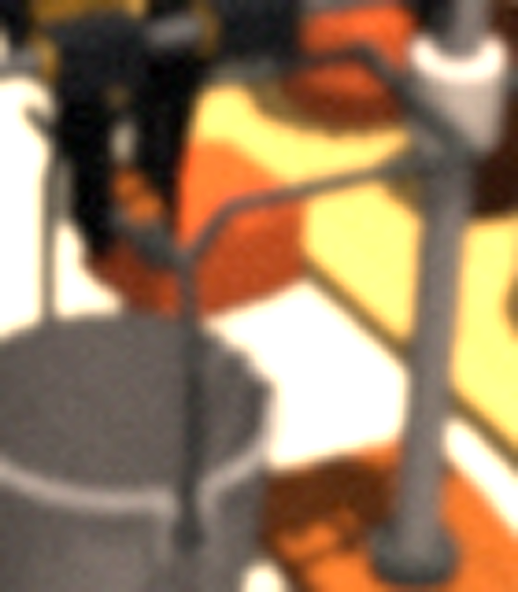

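Request:
step_arm --pt "0 0 0.2 0 1" --pt "0 0 0.2 0 1" --pt "0 0 0.2 0 0.85" --pt "0 0 0.2 0 0.8" --pt "0 0 0.2 0 0.7" --pt "0 0 0.2 0 0.6" --pt "0 0 0.2 0 0.6" --pt "0 0 0.2 0 0.6"

```text
time_s: 17.65
position: [0.5843, -0.1964, 0.1796]
orientation: [-1.162, 1.28, -1.28]
wrist_force: [-0.6, 0.0, -0.0]
grip_width: 0.376
```

Run:
```python
from h import *
s=ctrl.state();print(s['wrist_force'],s['grip_width'],s['position'])
im,d=grab('side','side9')
a=im[150:290,270:400];cv2.imwrite('pics/zg9.png',np.clip(cv2.resize(a,None,fx=4.2,fy=4.2,interpolation=2)*1.8,0,255).astype(np.uint8)[:,:,::-1])
```

```text
[-0.58982337  0.02346981 -0.0495134 ] 0.37568028612249516 [ 0.58429442 -0.19644127  0.17959247]
```

View pics/zg9.png

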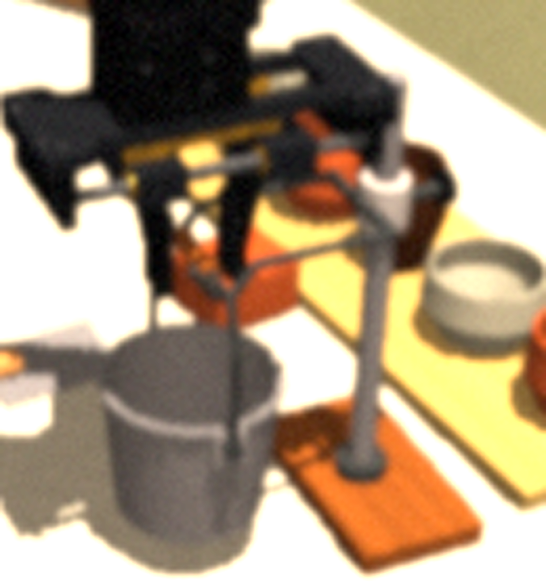

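Fingers are open and clear of the grip, and the pail hangs level. I withdraw straight up.

Request:
step_arm --pt "0 0 3 0 0.6" --pt "0 0 8 0 0.6" --pt "0 0 15 0 0.6" --pt "0 0 25 0 0.6" --pt "0 0 37 0 0.6" --pt "0 0 50 0 0.6" --pt "0 0 65 0 0.6" --pt "0 0 80 0 0.6" --pt "0 0 95 0 0.6" --pt "-10 0 110 0 0.6" --pt "-30 0 120 0 0.6" --pt "-55 0 125 0 0.6" --pt "-80 0 125 0 0.6" --pt "-105 0 125 0 0.6" --pt "-125 0 125 0 0.6" --pt "-140 0 125 0 0.6" --pt "-150 0 125 0 0.6" --pt "-155 0 125 0 0.6" --pt "-155 0 125 0 0.6" --pt "-155 0 125 0 0.6"

```text
time_s: 19.37
position: [0.4299, -0.1967, 0.3053]
orientation: [-1.161, 1.279, -1.282]
wrist_force: [0.4, -0.0, -0.6]
grip_width: 0.4
```

Request:
step_arm --pt "0 0 0 0 0.6" --pt "0 0 0 0 0.6" --pt "0 0 0 0 0.6" --pt "0 0 0 0 0.6" --pt "0 0 0 0 0.6" --pt "0 0 0 0 0.6" --pt "0 0 0 0 0.6" --pt "0 0 0 0 0.6" --pt "0 0 0 0 0.6" --pt "0 0 0 0 0.6" --pt "0 0 0 0 0.6" --pt "0 0 0 0 0.6"

```text
time_s: 20.37
position: [0.4291, -0.1964, 0.3048]
orientation: [-1.162, 1.28, -1.28]
wrist_force: [0.6, 0.1, 0.0]
grip_width: 0.398
```

Run:
```python
from h import *
s=ctrl.state();print(s['time_s'],s['wrist_force'],s['position'])
im,d=grab('side','side10')
a=im[150:290,270:400];cv2.imwrite('pics/zg10.png',np.clip(cv2.resize(a,None,fx=4.2,fy=4.2,interpolation=2)*1.8,0,255).astype(np.uint8)[:,:,::-1])
w=cloud('side',d);hsv=cv2.cvtColor(im,cv2.COLOR_RGB2HSV)
m=np.zeros(d.shape,bool);m[200:245,300:345]=1
g=m&(hsv[...,0]<18)&(hsv[...,1]>110)&(w[...,2]>.185)&(w[...,2]<.215);print('grip',g.sum(),w[g].mean(0))
m[:]=0;m[130:290,270:410]=1
P=w[m&(w[...,2]>.11)&(w[...,2]<.125)&(w[...,0]<.66)];print('rim',P.min(0),P.max(0))
im2,d2=grab('side','side11');w2=cloud('side',d2);P=w2[m&(w2[...,2]>.11)&(w2[...,2]<.125)&(w2[...,0]<.66)];print('rim',P.min(0),P.max(0))
grab('top','top10')
```

```text
20.3667 [0.62465491 0.10320345 0.00897623] [ 0.42913972 -0.19635934  0.30475529]
grip 145 [ 0.58777472 -0.21629343  0.20277475]
rim [ 0.53256851 -0.25469275  0.11001201] [ 0.63573777 -0.1376525   0.12431465]
rim [ 0.53149871 -0.2556133   0.11002298] [ 0.63522731 -0.13835     0.12332322]
```

View pics/zg10.png

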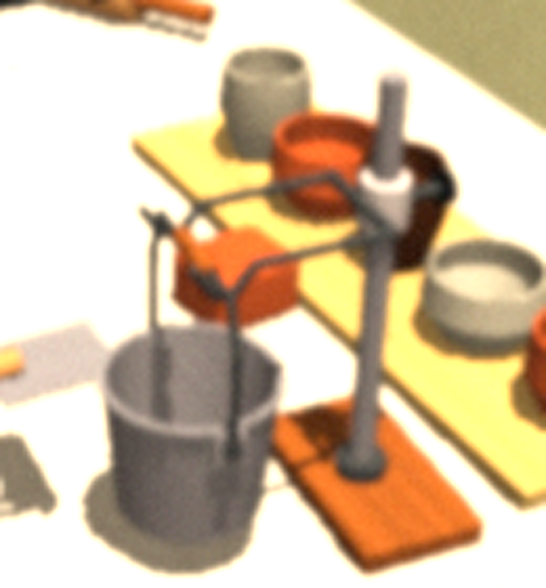

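View pics/top10.png

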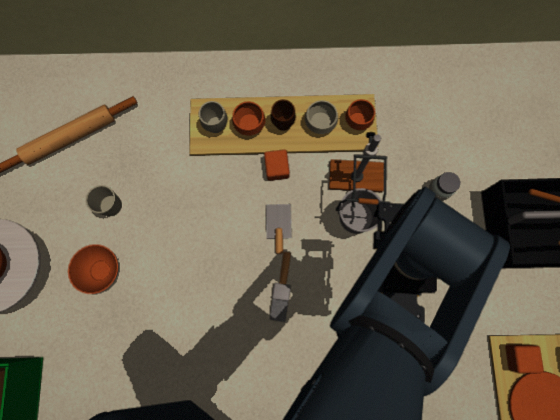

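The pail hangs level on both hooks. Its rim centre is at (0.584, -0.196), against seats at (0.585, -0.197). It is still between frames and the neighbours are undisturbed.

```bash
python3 -c "
from bench import job; print(job.close_job())"
```

```text
the job is handed in; nothing more can be done
None
```

The pail is hanging on both hooks of the drip stand, let go and clear of the table. I handed the job in at about 20.5 s of the 72 s allowed; it reported no verdict.

**What I did:**
- I gripped the wooden roller and swung the bail upright about the ears. The pail stayed standing, and the wrist took only about 1 N at the end.
- I carried it in from the open side and lowered it in steps of about 1 mm or less until the hooks took the load. The wrist reading went from -5.0 to -1.1 N.
- One further step of 0.3 mm pressed down by about 2.7 N, roughly 8 N on the hooks. I backed that off before opening the fingers and withdrawing.

**Last checks:**
- **Position:** the rim centre is at about (0.584, -0.196) m, against my measured seat centre of (0.585, -0.197).
- **Height:** the rim is about 0.12 m up, so the underside is roughly 30 mm or more off the table.
- **Stillness and level:** two frames agreed within 1.1 mm, about the camera noise. The pail looked level, with the wire in both hooks and the grip between them.
- **Surroundings:** the bystanders in view looked unmoved in the last top picture. The arm hid the mug there, so I did not recheck it.

**One check that failed:** a colour-based reading of the grip's position put it about 20 mm off in y, probably because the red clay block behind it was counted too. I set it aside in favour of the rim measurement and the pictures.

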